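# Shift the lever through its gate and pin it for setting

### The job

The shift tower on the bench must be locked in its setting position. Move its lever out of the left-hand slot, across neutral to the right, and fully forward (away from the robot) into the far right gear marked with the green dot; then push the captive locking pin fully home by its red handle, so that it goes through the hole in the lever. Leave the tower locked, and leave the things standing round it where they are.

Things in the scene. Friction and masses are not known exactly. Their poses are not given: they have to be found in the camera images.
- shift_tower: Blue shift tower on a dark steel base plate (150 x 260 x 8 mm), fixed to the bench. Origin: on the bench surface below the centre of the gate; x points forward (away from the robot, apart from the yaw), y to the left, z up. The housing is 104 x 104 mm about the origin and 75 mm high.
- gate (a point): Centre of the steel gate plate's top, 75 mm up. Its H-slot: two 16 mm slots along the tower's x, centred 21 mm left and right of here, reaching 28 mm forward and back, joined through here by a 16 mm neutral slot along y. Tongues have rounded corners. A green dot marks the front end of the right-hand slot.
- knob (a point): Centre of the black ball (diameter 34 mm) on the lever. The pivot is 20 mm above the tower's origin; with pitch p and roll r the ball is at x = 135 cos r sin p, y = -135 sin r, z = 20 + 135 cos r cos p mm in the tower's frame. Stem 9 mm thick. The ball can be pushed from any side with about 2 N; the lever stays where it is left.
- shift_yoke (a joint): Pitch of the lever, rad: 0 = neutral, +0.39 = fully forward in a slot, -0.39 = fully back. To cross from one slot to the other it must be within about 0.05 of 0. At the start anywhere in the left slot.
- shift_lever (a joint): Roll of the lever, rad: -0.36 = over to the left slot, +0.36 = over to the right slot, 0 = upright between them.
- lever_hole (a point): Centre of the 12 mm hole in the lever's steel block (24 mm across, 16 mm thick along the hole), 85 mm from the pivot.
- bracket_hole (a point): Mouth, on the lever's side, of the pin's hole in the blue bracket, which stands on the base plate right of the housing (x 17 to 43, y -52 to -106 mm in the tower's frame; two steel ears up to 110 mm high). The lever's hole must come in line with it, 23 mm to its left.
- pin_grip (a point): Centre of the red upright handle (diameter 18, 30 mm high) on the right-hand end of the brass locking pin; at x = 30, y = -150 + travel, z = 127 mm in the tower's frame. The pin, 8 mm thick with a round nose, lies along the tower's y axis 33 mm below this point and slides only along it. Push the handle to the left (tower +y) with 2 to 5 N.
- lock_pin (a joint): Travel of the locking pin, m: 0 = drawn back to the right, 0.032 = stop. Its nose meets the hole (diameter 12 mm) in the lever's block at about 0.008 and is through it at 0.028. Only with the lever fully forward in the right-hand slot are the holes in line.
- black_tin: Bystander: black round tin, diameter 74, 66 mm high; origin at the centre of its underside, z up.
- screw_box: Bystander: carton of screws 64 x 85 x 45 mm high; origin at the centre of its underside, z up.
- bench_glue: Bystander: small white bottle with a red cap, 36 x 42 x 106 mm high; origin at the centre of its underside, z up.
- tape_measure: Bystander: black and yellow tape measure, 63 x 89 x 62 mm high; origin at the centre of its underside, z up.

How it is judged:
By the outcome, as a careful person would: the job done as asked, in the order asked, and still so for the second after the job is handed in, with the robot touching nothing.
It also fails if it takes over 48 s, if anything falls off the work surface, if the arm or the gripper's body presses on something with over 40 N, if the wrist force passes 120 N, or if a joint passes its speed limit or range.

### The arm

A 6-joint arm with a two-finger parallel gripper is mounted at the origin on a cart in front of the work surface, level with it; the furniture and walls round the work are solid. World frame = base frame: x ahead of the robot, y to its left, z up, the work surface at z = 0. Lengths are in m, angles in rad, forces in N, time in s.
With the tool pointing down it reaches from about 0.35 to 0.875 m from the base axis. Payload 15.5 kg.
Tool frame: the origin (TCP) lies on the centre line of the jaws, within the pads' length; the fingertips stand 17 mm ahead of it and the grasp point (between the pads) lies 2 mm behind it; z points along the fingers, y is the line along which they close (so a half turn about z gives the same grasp; the last joint's range is limited). The gripper opens to 85 mm and grips with 20 to 120 N. Pads are 22 mm wide; open, the fingers measure 114 mm over their backs; the gripper's body (76 mm by 85 mm) begins 54 mm behind the grasp point. The pads swing forward as they close: fully open they stand 13 mm farther back than shut.
Start: joints at [-1.444, 0.494, 1.345, -0, 1.302, -0.096], TCP at [0.138, -0.61, 0.248] pointing down, gripper open.
Joint ranges: [-2.91, 2.91], [-0.82, 2.16], [0.22, 2.67], [-1.22, 4.37], [0.12, 2.79], [-3.08, 3.08]. Speed limits (rad/s): [1.89, 1.89, 2.57, 3.01, 3.01, 3.01].

### API

Orientations are given as a 3x3 rotation matrix whose columns are the frame's x, y, z axes.
In Python, from bench import * gives the robot as it stands.
- The arm moves only by the tool arm_command, never from a script. Its argument "moves" is a list of rows, each an object with "hand": the opening, from -1 (shut) to 1 (fully open); "offset": the shift along the world's x, y, z in m, a list of three; "twist": the turn about the world's z in rad. A call has 1 to 20 rows; each row is the pose to reach, as a shift and turn from the pose commanded when the call began; what a row does not reach only later rows make up. A row lasts 1/10 s, in which the tool goes at most 50 mm and 8.59 degrees, less where a joint would pass 70% of its speed; a pose out of reach is approached as far as the arm can. A call with a gripper value outside its range is refused whole. The fingers move at their own pace and stop on an object; "force" is the grip in N (left out, the last holds). Time passes only in rows, so rows that repeat a pose let the fingers close. It gives the time, the measured TCP pose, the force, the opening and the grip force at its end, in the units of the state.
- get_state(): the state, without advancing time (a new reading comes with each control period).
- capture(name): name is "side" or "top" or "wrist"; returns (picture, depth): 480x640x3 uint8, red, green, blue; 480x640 float32, m along the optical axis (not along the pixel's ray), 0 where there is no reading.
- get_calibration(name): a dict with "K" (3x3 intrinsics, pixels), "distortion" ([k1, k2, p1, p2, k3] as OpenCV has them; the pictures are not rectified), "R" (3x3) and "t" (3): a world point X has camera coordinates R X + t. Camera axes: x right, y down, z forward; pixel columns grow to the right and rows downward; lengths in m; the calibration is good to about 2 mm. A picture is of the moment at which its call begins: read the wrist's pose just before it. get_calibration takes no time and is no camera call; for the wrist camera it gives the pose at the moment of the call.
- hand_in(): hands the job in; it is judged then, once.
The state is a dict: "time": time; "joint_pos": joint angles; "qd": joint speeds; "joint_torque": joint torques, N m; "tool_pos": TCP position; "ee_rot": TCP orientation; "wrist_force": force on the tool from outside, world axes, zero at the start; "wrist_torque": the same for the moment, N m; "finger_gap": opening from 0.0 (shut) to 1.0 (fully open); "grip_force": force on a finger pad.
Only numpy, scipy, OpenCV 4.12 (cv2) and the standard library are available. Lean on these libraries where they do the work, as an engineer would, in place of code of your own. Each camera call takes 0.05 s, during which the arm holds its last target. There are 200 camera calls.

## Working session

There is one attempt and no reset: what is moved stays moved. The work goes in short steps, Python scripts to look and compute and a tool call to move; the robot and the scene stay as the last step left them, time stands still between calls to the robot, and variables do not carry over. Pictures are saved under pics/ and viewed, at most 10 in all, crops included, and the job is handed in when it is done.

Besides the shell and the picture viewer there is one more tool, called after ">>>" by a JSON object that holds its "fn" and its "kwargs". arm_command: Moves the arm, as the interface text tells. Its arguments: {"type":"object","properties":{"moves":{"type":"array"},"force":{"type":"number"}},"required":["moves"]}

```bash
mkdir -p pics
python3 - <<'E'
from bench import *
import cv2,numpy as np
for n in ["top","side"]:
    im,d=capture(n); np.savez(f"pics/{n}0.npz",im=im,d=d); cv2.imwrite(f"pics/{n}0.png",im[:,:,::-1])
    c=get_calibration(n); print(n,c)
s=get_state(); print(s)
E
```

```text
top {'K': array([[562.98077426,   0.        , 324.01497015],
       [  0.        , 562.98077426, 237.76966261],
       [  0.        ,   0.        ,   1.        ]]), 'distortion': array([0.02245781, 0.        , 0.        , 0.        , 0.        ]), 'R': array([[-0.34598257, -0.93812524,  0.01473393],
       [-0.72723537,  0.25821764, -0.63596569],
       [ 0.59281091, -0.23074808, -0.77157666]]), 't': array([0.23047569, 0.49926095, 1.06940155])}
side {'K': array([[476.32238276,   0.        , 312.74284239],
       [  0.        , 476.32238276, 243.9144615 ],
       [  0.        ,   0.        ,   1.        ]]), 'distortion': array([-0.12114935,  0.        ,  0.        ,  0.        ,  0.        ]), 'R': array([[ 0.98836412, -0.15081121,  0.01980753],
       [-0.08780757, -0.6720339 , -0.73529604],
       [ 0.12420222,  0.72500098, -0.67745656]]), 't': array([-0.58933745,  0.14991303,  0.81892118])}
{'time': 0.1, 'joint_pos': array([-1.44351081e+00,  4.94124835e-01,  1.34604793e+00, -5.86087783e-05,
        1.30250700e+00, -9.55291936e-02]), 'qd': array([ 0.0002084 , -0.00116761, -0.00073449, -0.00264204,  0.00072081,
       -0.00156466]), 'joint_torque': array([ 2.59269247e-03, -8.83589530e+01, -3.84561288e+01,  9.27748783e-05,
        5.15846070e-03,  7.73864258e-05]), 'tool_pos': array([ 0.13803942, -0.60925959,  0.24776472]), 'ee_rot': array([[ 9.75275896e-01,  2.20990701e-01, -1.94054388e-04],
       [ 2.20990781e-01, -9.75275309e-01,  1.07113738e-03],
       [ 4.74549467e-05, -1.08753870e-03, -9.99999408e-01]]), 'wrist_force': array([0.58991199, 0.52832708, 0.51604687]), 'wrist_torque': array([0.0368305 , 0.01891696, 0.00622801]), 'grip_force': 0.0, 'finger_gap': 0.9989075285465324}
```

View pics/top0.png

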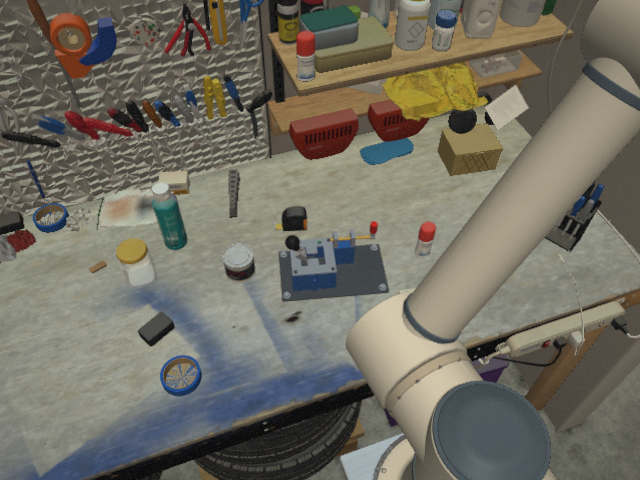

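View pics/side0.png

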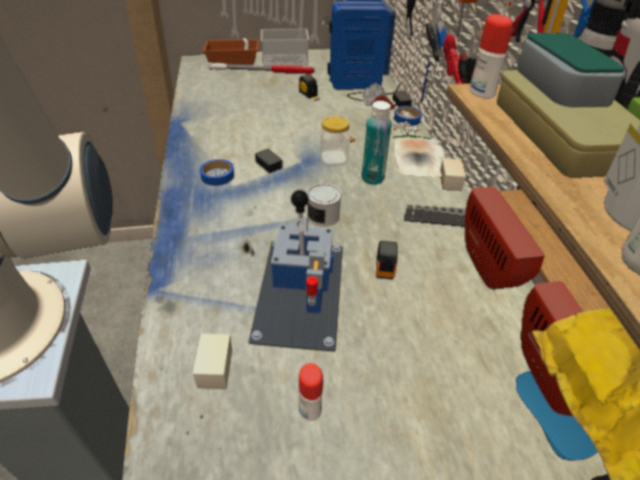

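```bash
cat > h.py <<'E'
import numpy as np,cv2
from bench import *
def ray(n,uv,c=None):
    c=c or get_calibration(n)
    p=cv2.undistortPoints(np.array([[uv]],float),c["K"],np.array(c["distortion"])).ravel()
    return -c["R"].T@c["t"], c["R"].T@np.array([p[0],p[1],1.])
def plane(n,uv,z,c=None):
    o,d=ray(n,uv,c); return o+d*(z-o[2])/d[2]
def tri(obs):
    A=np.zeros((3,3));b=np.zeros(3)
    for n,uv in obs:
        o,d=ray(n,uv); d=d/np.linalg.norm(d);P=np.eye(3)-np.outer(d,d);A+=P;b+=P@o
    x=np.linalg.solve(A,b)
    return x,[np.linalg.norm((np.eye(3)-np.outer(d,d)/(d@d))@(x-o)) for o,d in [ray(*q) for q in obs]]
def proj(n,X,c=None):
    c=c or get_calibration(n)
    return cv2.projectPoints(np.atleast_2d(np.array(X,float)),cv2.Rodrigues(c["R"])[0],c["t"],c["K"],np.array(c["distortion"]))[0].reshape(-1,2)
E
python3 - <<'E'
from h import *
S={}
for n,(u,v,w,h) in {"top":(270,210,130,95),"side":(235,180,130,175)}.items():
    im=np.load(f"pics/{n}0.npz")["im"]; cr=im[v:v+h,u:u+w]
    hsv=cv2.cvtColor(cr,cv2.COLOR_RGB2HSV)
    m=((hsv[...,0]<8)|(hsv[...,0]>172))&(hsv[...,1]>170)&(hsv[...,2]>90)
    k,l,st,ce=cv2.connectedComponentsWithStats(m.astype(np.uint8))
    print(n,"red",[(st[i].tolist(),(ce[i]+[u,v]).round(1)) for i in range(1,k) if st[i][4]>10])
    m=(cr.max(2)<45)
    k,l,st,ce=cv2.connectedComponentsWithStats(m.astype(np.uint8))
    print(n,"blk",[(st[i].tolist(),(ce[i]+[u,v]).round(1)) for i in range(1,k) if st[i][4]>60])
    S[n]=cr
a=cv2.resize(S["top"],None,fx=3.4,fy=3.4,interpolation=cv2.INTER_CUBIC);b=cv2.resize(S["side"],None,fx=2.6,fy=3.4*1,interpolation=cv2.INTER_CUBIC) if 0 else cv2.resize(S["side"],None,fx=2.6,fy=2.6,interpolation=cv2.INTER_CUBIC)
o=np.zeros((460,790,3),np.uint8);o[:a.shape[0],:a.shape[1]]=a;o[:b.shape[0],445:445+b.shape[1]]=b
cv2.imwrite("pics/crop0.png",o[:,:,::-1])
E
```

```text
top red [([100, 12, 7, 12, 61], array([373.2, 227.1]))]
top blk [([13, 0, 23, 21, 318], array([292.8, 221.8])), ([16, 26, 13, 15, 150], array([292.3, 242.6]))]
side red [([71, 97, 12, 19, 178], array([311.6, 285.5]))]
side blk [([57, 11, 16, 21, 222], array([299.6, 200.4])), ([74, 27, 15, 15, 165], array([316.2, 214.4]))]
```

View pics/crop0.png

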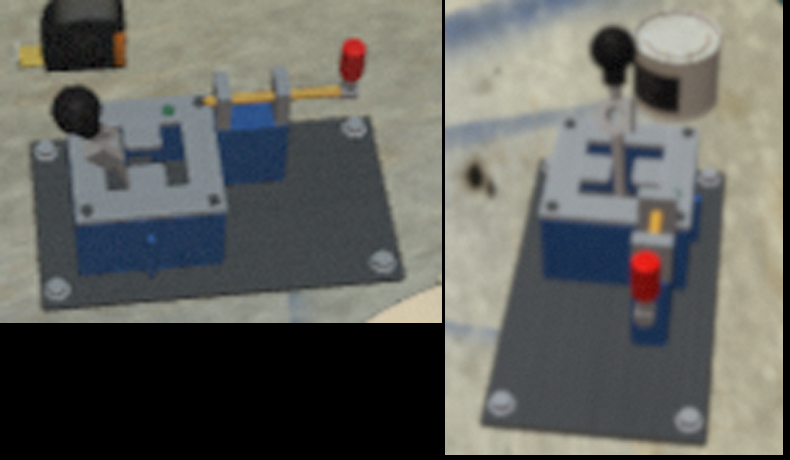

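Run:
```python
from h import *
T=lambda x,y:(270+(x+.5)/3.4-.5,210+(y+.5)/3.4-.5)
S=lambda x,y:(235+(x-445+.5)/2.6-.5,180+(y+.5)/2.6-.5)
g=np.array([plane("side",S(*p),.075)[:2] for p in [(570,124),(688,133),(678,214),(550,205)]]) # BL,FL,FR,BR
c=g.mean(0); f=(g[1]+g[2]-g[0]-g[3]); l=(g[0]+g[1]-g[2]-g[3])
print("side gate",c,np.arctan2(f[1],f[0]),np.arctan2(-l[0],l[1]))
h,r=tri([("top",(373.2,227.1)),("side",(311.6,285.5))]);print("handle",h,r)
k,r=tri([("top",(292.3,242.6)),("side",(299.4,199))]);print("knob",k,r)
a,b=[plane("top",T(*p),.075)[:2] for p in [(87,210),(213,200)]];print("top gate back: ",a,b,(a-b)/np.linalg.norm(a-b)); print("side ",g[0],g[3])
P=np.array([plane("top",T(*p),.008)[:2] for p in [(33,148),(370,118),(402,278),(43,308)]]);print(P,P.mean(0))
l=P[0]+P[3]-P[1]-P[2];print("yaw plate",np.arctan2(-l[0],l[1]),np.linalg.norm(l)/2)
P=np.array([plane("side",S(*p),.008)[:2] for p in [(484,424),(704,440),(722,172)]]);print(P)
yaw=np.arctan2(-l[0],l[1]);R=np.array([[np.cos(yaw),-np.sin(yaw)],[np.sin(yaw),np.cos(yaw)]])
print("origin by handle",h[:2]-R@[.03,-.15],"knob in tower",R.T@(k[:2]-c),"handle in tower",R.T@(h[:2]-c))
print("dot",R.T@(plane("top",T(168,110),.075)[:2]-c))
for n,zz in [("top",0),("side",0)]: pass
```

```text
side gate [0.58542918 0.06391286] -0.23776189903911615 -0.2606126107091678
handle [ 0.57792316 -0.08931302  0.12823477] [np.float64(0.0004720152758727179), np.float64(0.000472015275872635)]
knob [0.58463842 0.10968056 0.14501404] [np.float64(0.0009406376648032654), np.float64(0.0009406376648033571)]
top gate back:  [0.55359339 0.11424521] [0.53250215 0.02977098] [0.24224037 0.97021627]
side  [0.55382434 0.11624955] [0.53104668 0.03241485]
[[ 0.6683881   0.12034918]
 [ 0.61025054 -0.12922848]
 [ 0.46859497 -0.09165854]
 [ 0.53035659  0.15614311]] [0.56939755 0.01390132]
yaw plate -0.2365487576199215 0.2558134038360582
[[ 0.47310599 -0.09700715]
 [ 0.61318812 -0.12867651]
 [ 0.67406883  0.12030381]]
origin by handle [0.58391091 0.06354033] knob in tower [-0.01149435  0.04430788] handle in tower [ 0.02861132 -0.15071796]
dot [ 0.03924646 -0.02359543]
```

>>> {"fn": "arm_command", "kwargs": {"moves": [{"hand":1,"offset":[0.026,0.042,0],"twist":-0.1},{"hand":1,"offset":[0.052,0.084,0],"twist":-0.2},{"hand":1,"offset":[0.078,0.127,0],"twist":-0.3},{"hand":1,"offset":[0.105,0.169,0],"twist":-0.4},{"hand":1,"offset":[0.131,0.212,0],"twist":-0.464},{"hand":1,"offset":[0.158,0.254,0],"twist":-0.464},{"hand":1,"offset":[0.184,0.297,0],"twist":-0.464},{"hand":1,"offset":[0.21,0.339,0],"twist":-0.464},{"hand":1,"offset":[0.236,0.381,0],"twist":-0.464},{"hand":1,"offset":[0.263,0.424,0],"twist":-0.464},{"hand":1,"offset":[0.289,0.466,0],"twist":-0.464},{"hand":1,"offset":[0.315,0.508,0],"twist":-0.464},{"hand":1,"offset":[0.341,0.55,0],"twist":-0.464},{"hand":1,"offset":[0.368,0.593,0],"twist":-0.464},{"hand":1,"offset":[0.394,0.635,0],"twist":-0.464},{"hand":1,"offset":[0.42,0.677,0],"twist":-0.464},{"hand":1,"offset":[0.4465,0.72,0],"twist":-0.464},{"hand":1,"offset":[0.4465,0.72,0],"twist":-0.464},{"hand":1,"offset":[0.4465,0.72,0],"twist":-0.464},{"hand":1,"offset":[0.4465,0.72,0],"twist":-0.464}]}}

```text
time: 2.1
tool_pos: [0.5839, 0.1097, 0.248]
ee_rot: [[0.971, -0.239, -0.001], [-0.239, -0.971, -0.0], [-0.001, 0.001, -1.0]]
wrist_force: [0.3, 0.3, -0.2]
finger_gap: 0.999
grip_force: 0.0
```

Run:
```python
from h import *
s=get_state();print(s["tool_pos"],s["ee_rot"].round(3),s["joint_pos"].round(2),s["wrist_force"])
c=get_calibration("wrist");im,d=capture("wrist");cv2.imwrite("pics/w1.png",im[:,:,::-1])
np.savez("pics/w1.npz",im=im,d=d,**c)
cy,sy=np.cos(-.24),np.sin(-.24)
W=lambda x,y,z:[.5845+cy*x-sy*y,.0635+sy*x+cy*y,z]
print("pred gate,dot,knob,handle",proj("wrist",[W(0,0,.075),W(.036,-.021,.075),W(-.0115,.0475,.146),W(.03,-.15,.127)],c).round(0))
```

```text
[0.5839295  0.10970948 0.24798449] [[ 0.971 -0.239 -0.001]
 [-0.239 -0.971 -0.   ]
 [-0.001  0.001 -1.   ]] [ 0.09  0.45  1.42 -0.    1.27  1.9 ] [ 0.30906665  0.30688236 -0.18001933]
pred gate,dot,knob,handle [[380. 205.]
 [410. 157.]
 [317. 246.]
 [620. 176.]]
```

View pics/w1.png

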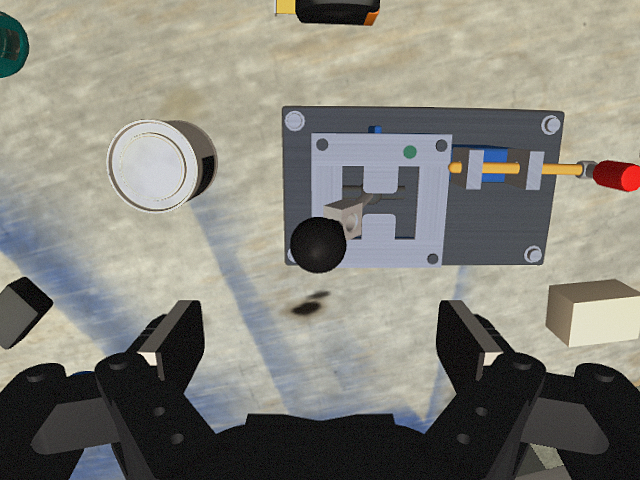

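>>> {"fn": "arm_command", "kwargs": {"moves": [{"hand":1,"offset":[0,0.001,-0.04],"twist":0},{"hand":1,"offset":[0,0.001,-0.08],"twist":0},{"hand":1,"offset":[0,0.001,-0.1],"twist":0},{"hand":1,"offset":[0,0.001,-0.1],"twist":0},{"hand":-1,"offset":[0,0.001,-0.1],"twist":0},{"hand":-1,"offset":[0,0.001,-0.1],"twist":0},{"hand":-1,"offset":[0,0.001,-0.1],"twist":0},{"hand":-1,"offset":[0,0.001,-0.1],"twist":0},{"hand":-1,"offset":[0,0.001,-0.1],"twist":0},{"hand":-1,"offset":[0,0.001,-0.1],"twist":0},{"hand":-1,"offset":[0,0.001,-0.1],"twist":0},{"hand":-1,"offset":[0,0.001,-0.1],"twist":0}], "force": 20}}

```text
time: 3.35
tool_pos: [0.5852, 0.1116, 0.1494]
ee_rot: [[0.971, -0.239, 0.002], [-0.239, -0.971, 0.0], [0.002, -0.001, -1.0]]
wrist_force: [-0.6, 0.6, 7.5]
finger_gap: 0.385
grip_force: 19.2
```

>>> {"fn": "arm_command", "kwargs": {"moves": [{"hand":-1,"offset":[0.004,-0.001,0],"twist":0},{"hand":-1,"offset":[0.008,-0.002,0],"twist":0},{"hand":-1,"offset":[0.011,-0.003,0],"twist":0},{"hand":-1,"offset":[0.011,-0.003,0],"twist":0},{"hand":-1,"offset":[0.011,-0.003,0],"twist":0}]}}

```text
time: 3.85
tool_pos: [0.5967, 0.1088, 0.1496]
ee_rot: [[0.971, -0.239, 0.003], [-0.239, -0.971, 0.001], [0.003, -0.001, -1.0]]
wrist_force: [0.2, 2.2, 7.8]
finger_gap: 0.38
grip_force: 19.4
```

Run:
```python
from h import *
o=[]
for n in ["top","side","wrist"]:
    im,d=capture(n)
    if n=="wrist": a=im[60:330,180:580]
    elif n=="top": a=cv2.resize(im[215:305,270:400],None,fx=3,fy=3,interpolation=cv2.INTER_CUBIC)
    if n!="side": o.append(a)
cv2.imwrite("pics/s2.png",np.hstack(o)[:,:,::-1])
```

```text
(no output)
```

View pics/s2.png

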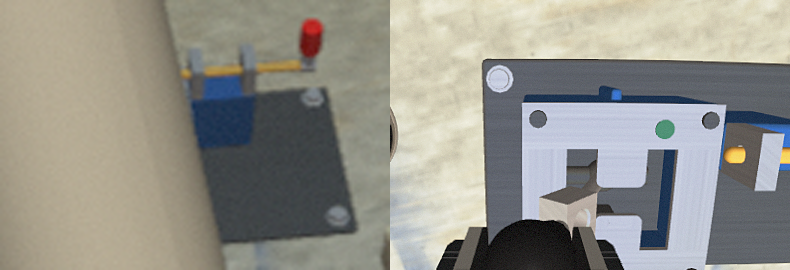

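>>> {"fn": "arm_command", "kwargs": {"moves": [{"hand":-1,"offset":[-0.002,-0.009,0.003],"twist":0},{"hand":-1,"offset":[-0.004,-0.017,0.005],"twist":0},{"hand":-1,"offset":[-0.0065,-0.0265,0.007],"twist":0},{"hand":-1,"offset":[-0.009,-0.036,0.008],"twist":0},{"hand":-1,"offset":[-0.0113,-0.046,0.0087],"twist":0},{"hand":-1,"offset":[-0.0113,-0.046,0.0087],"twist":0}]}}

```text
time: 4.6
tool_pos: [0.5849, 0.062, 0.1582]
ee_rot: [[0.971, -0.24, 0.002], [-0.24, -0.971, 0.0], [0.002, -0.001, -1.0]]
wrist_force: [0.3, 2.6, 8.6]
finger_gap: 0.379
grip_force: 20.7
```

Force is low; continue across.

>>> {"fn": "arm_command", "kwargs": {"moves": [{"hand":-1,"offset":[-0.0024,-0.01,-0.0005],"twist":0},{"hand":-1,"offset":[-0.0048,-0.02,-0.0015],"twist":0},{"hand":-1,"offset":[-0.0072,-0.029,-0.0035],"twist":0},{"hand":-1,"offset":[-0.009,-0.037,-0.006],"twist":0},{"hand":-1,"offset":[-0.0113,-0.0455,-0.0087],"twist":0},{"hand":-1,"offset":[-0.0113,-0.0455,-0.0087],"twist":0}]}}

```text
time: 5.2
tool_pos: [0.5726, 0.0158, 0.1478]
ee_rot: [[0.971, -0.24, -0.001], [-0.24, -0.971, -0.0], [-0.001, 0.001, -1.0]]
wrist_force: [1.4, -1.0, 3.6]
finger_gap: 0.381
grip_force: 20.9
```

>>> {"fn": "arm_command", "kwargs": {"moves": [{"hand":-1,"offset":[0.0117,-0.0029,-0.0005],"twist":0},{"hand":-1,"offset":[0.0233,-0.0057,-0.002],"twist":0},{"hand":-1,"offset":[0.035,-0.0086,-0.005],"twist":0},{"hand":-1,"offset":[0.0427,-0.0105,-0.0075],"twist":0},{"hand":-1,"offset":[0.0475,-0.0117,-0.009],"twist":0},{"hand":-1,"offset":[0.049,-0.012,-0.009],"twist":0},{"hand":-1,"offset":[0.049,-0.012,-0.009],"twist":0}]}}

```text
time: 5.9
tool_pos: [0.6216, 0.0051, 0.1387]
ee_rot: [[0.971, -0.239, -0.001], [-0.239, -0.971, 0.0], [-0.001, 0.0, -1.0]]
wrist_force: [-1.9, -0.5, -6.4]
finger_gap: 0.378
grip_force: 20.6
```

>>> {"fn": "arm_command", "kwargs": {"moves": [{"hand":-1,"offset":[0.002,-0.0005,-0.001],"twist":0},{"hand":-1,"offset":[0.004,-0.001,-0.001],"twist":0},{"hand":-1,"offset":[0.004,-0.001,-0.001],"twist":0}]}}

```text
time: 6.2
tool_pos: [0.6249, 0.0044, 0.1376]
ee_rot: [[0.971, -0.239, -0.003], [-0.239, -0.971, 0.001], [-0.003, -0.0, -1.0]]
wrist_force: [-6.4, 2.1, -7.6]
finger_gap: 0.378
grip_force: 20.8
```

Run:
```python
from h import *
o=[]
for n in ["side","wrist"]:
    im,d=capture(n)
    if n=="wrist": a=im[60:330,180:580]
    else: a=cv2.resize(im[190:325,235:365],None,fx=2,fy=2,interpolation=cv2.INTER_CUBIC)
    o.append(a)
cv2.imwrite("pics/s3.png",np.hstack(o)[:,:,::-1])
```

```text
(no output)
```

View pics/s3.png

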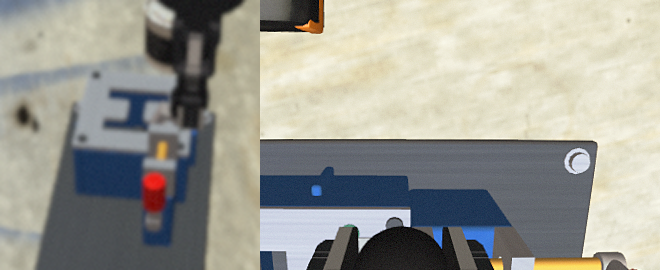

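>>> {"fn": "arm_command", "kwargs": {"moves": [{"hand":1,"offset":[0,0,0],"twist":0},{"hand":1,"offset":[0,0,0],"twist":0},{"hand":1,"offset":[0,0,0],"twist":0},{"hand":1,"offset":[0,0,0],"twist":0},{"hand":1,"offset":[0,0,0],"twist":0},{"hand":1,"offset":[0,0,0.04],"twist":0},{"hand":1,"offset":[0,0,0.08],"twist":0},{"hand":-1,"offset":[-0.02,-0.04,0.1],"twist":0},{"hand":-1,"offset":[-0.035,-0.08,0.1],"twist":0},{"hand":-1,"offset":[-0.05,-0.12,0.1],"twist":0},{"hand":-1,"offset":[-0.058,-0.138,0.1],"twist":0},{"hand":-1,"offset":[-0.058,-0.138,0.1],"twist":0},{"hand":-1,"offset":[-0.058,-0.138,0.1],"twist":0}]}}

```text
time: 7.6
tool_pos: [0.5681, -0.1341, 0.2384]
ee_rot: [[0.971, -0.24, 0.0], [-0.24, -0.971, 0.0], [0.0, -0.0, -1.0]]
wrist_force: [1.2, 0.5, -0.3]
finger_gap: 0.003
grip_force: 0.0
```

Run:
```python
from h import *
c=get_calibration("wrist")
cy,sy=np.cos(-.24),np.sin(-.24)
W=lambda x,y,z:[.5845+cy*x-sy*y,.0635+sy*x+cy*y,z]
im,d=capture("wrist");cv2.imwrite("pics/w4.png",im[:,:,::-1])
print(proj("wrist",[W(.048,-.0475,.137),W(.03,-.15,.127)],c).round(0))
```

```text
[[ 77. 220.]
 [248. 243.]]
```

View pics/w4.png

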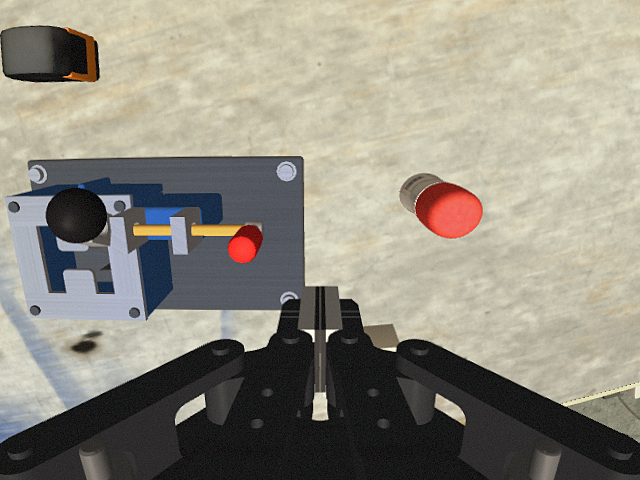

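>>> {"fn": "arm_command", "kwargs": {"moves": [{"hand":-1,"offset":[0,0,-0.05],"twist":0},{"hand":-1,"offset":[0,0,-0.09],"twist":0},{"hand":-1,"offset":[0,0,-0.104],"twist":0},{"hand":-1,"offset":[0,0,-0.104],"twist":0},{"hand":-1,"offset":[0.0024,0.0097,-0.104],"twist":0},{"hand":-1,"offset":[0.0048,0.0194,-0.104],"twist":0},{"hand":-1,"offset":[0.0071,0.029,-0.104],"twist":0},{"hand":-1,"offset":[0.0071,0.029,-0.104],"twist":0}]}}

```text
time: 8.45
tool_pos: [0.576, -0.1036, 0.1352]
ee_rot: [[0.971, -0.237, 0.002], [-0.237, -0.971, -0.0], [0.002, -0.0, -1.0]]
wrist_force: [0.2, -0.7, 0.1]
finger_gap: 0.0
grip_force: 0.0
```

>>> {"fn": "arm_command", "kwargs": {"moves": [{"hand":-1,"offset":[0.0012,0.0049,0],"twist":0},{"hand":-1,"offset":[0.0024,0.0097,0],"twist":0},{"hand":-1,"offset":[0.0024,0.0097,0],"twist":0}]}}

```text
time: 8.75
tool_pos: [0.5776, -0.0949, 0.1344]
ee_rot: [[0.971, -0.239, 0.0], [-0.239, -0.971, 0.0], [0.0, -0.0, -1.0]]
wrist_force: [-0.8, -0.2, -0.5]
finger_gap: 0.004
grip_force: 0.0
```

```bash
cat > pin.py <<'E'
from h import *
cy,sy=np.cos(-.24),np.sin(-.24)
s=get_state();p=s["tool_pos"][:2]-[.5845,.0635]
im,d=capture("side");cr=im[180:355,235:365];hsv=cv2.cvtColor(cr,cv2.COLOR_RGB2HSV)
m=((hsv[...,0]<8)|(hsv[...,0]>172))&(hsv[...,1]>170)&(hsv[...,2]>90)
k,l,st,ce=cv2.connectedComponentsWithStats(m.astype(np.uint8));i=1+st[1:,4].argmax()
h=plane("side",ce[i]+[235,180],.128)[:2]-[.5845,.0635]
R=np.array([[cy,sy],[-sy,cy]])
print("tcp",R@p,"handle",R@h,st[i],"F tower",R@s["wrist_force"][:2],s["wrist_force"][2])
cv2.imwrite("pics/side_pin.png",cv2.resize(im[180:355,235:365],None,fx=3,fy=3)[:,:,::-1])
E
python3 pin.py
```

```text
Traceback (most recent call last):
  File "pin.py", line 6, in <module>
    k,l,st,ce=cv2.connectedComponentsWithStats(m.astype(np.uint8));i=1+st[1:,4].argmax()
                                                                       ~~~~~~~~~~~~~~~^^
ValueError: attempt to get argmax of an empty sequence
```

Run:
```python
from h import *
a,_=capture("wrist");b,_=capture("top")
b=cv2.resize(b[205:305,265:400],None,fx=2.2,fy=2.2)
o=np.zeros((480,790,3),np.uint8);o[:,:480]=a[:,:480];o[:b.shape[0],485:485+b.shape[1]]=b
cv2.imwrite("pics/w5.png",o[:,:,::-1])
```

```text
(no output)
```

View pics/w5.png

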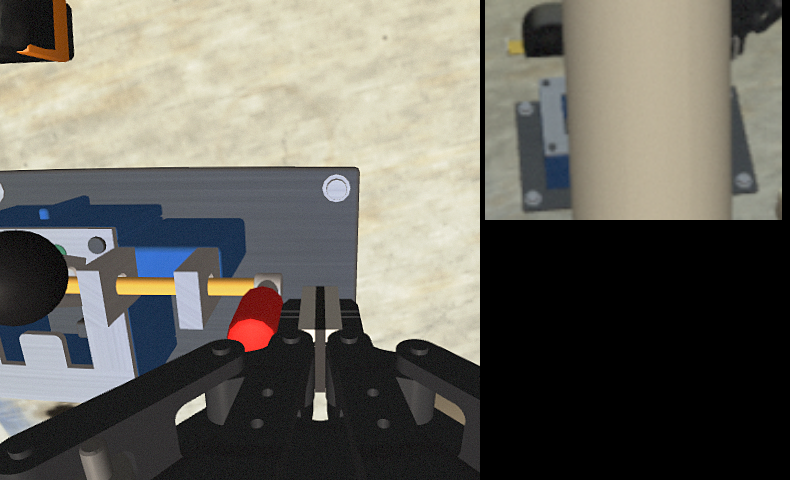

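>>> {"fn": "arm_command", "kwargs": {"moves": [{"hand":-1,"offset":[0.0012,0.0049,0],"twist":0},{"hand":-1,"offset":[0.0024,0.0097,0],"twist":0},{"hand":-1,"offset":[0.0024,0.0097,0],"twist":0}]}}

```text
time: 9.2
tool_pos: [0.58, -0.085, 0.1342]
ee_rot: [[0.971, -0.239, -0.0], [-0.239, -0.971, 0.0], [-0.0, -0.0, -1.0]]
wrist_force: [-0.8, -0.6, -1.0]
finger_gap: 0.001
grip_force: 0.0
```

>>> {"fn": "arm_command", "kwargs": {"moves": [{"hand":-1,"offset":[0.001,0.004,0],"twist":0},{"hand":-1,"offset":[0.002,0.008,0],"twist":0},{"hand":-1,"offset":[0.002,0.008,0],"twist":0}]}}

```text
time: 9.5
tool_pos: [0.5813, -0.0801, 0.1343]
ee_rot: [[0.971, -0.238, -0.001], [-0.238, -0.971, -0.005], [-0.0, 0.005, -1.0]]
wrist_force: [-8.2, -28.1, 1.3]
finger_gap: -0.003
grip_force: 14.8
```

```bash
cat > wp.py <<'E'
from h import *
c=get_calibration("wrist");im,_=capture("wrist");hsv=cv2.cvtColor(im,cv2.COLOR_RGB2HSV)
m=((hsv[...,0]<8)|(hsv[...,0]>172))&(hsv[...,1]>150)&(hsv[...,2]>60)
k,l,st,ce=cv2.connectedComponentsWithStats(m.astype(np.uint8));i=1+st[1:,4].argmax()
cy,sy=np.cos(-.24),np.sin(-.24);R=np.array([[cy,sy],[-sy,cy]])
s=get_state();print("handle top blob",st[i],ce[i],"tower",R@(plane("wrist",ce[i],.127,c)[:2]-[.5845,.0635]),"tcp",R@(s["tool_pos"][:2]-[.5845,.0635]),s["wrist_force"])
cv2.imwrite("pics/wp.png",im[:,:,::-1])
E
python3 wp.py
```

```text
handle top blob [ 559  211   81   87 5329] [604.59786076 251.04897729] tower [ 0.05699631 -0.24426834] tcp [ 0.03097098 -0.14025509] [ -8.53354008 -28.59605608   1.23528535]
```

View pics/wp.png

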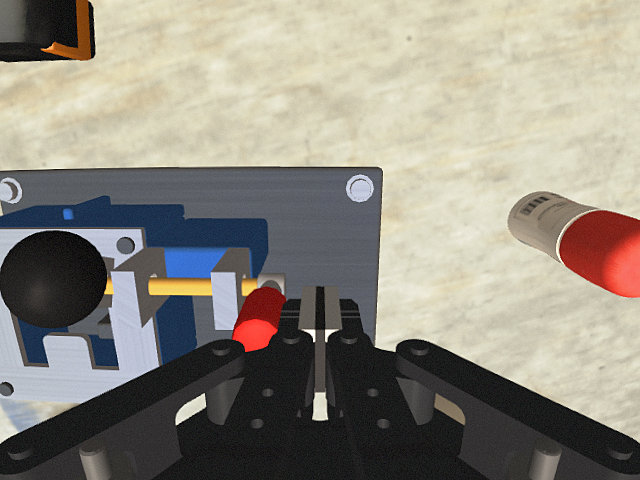

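>>> {"fn": "arm_command", "kwargs": {"moves": [{"hand":-1,"offset":[-0.0024,-0.0097,0],"twist":0},{"hand":-1,"offset":[-0.0071,-0.029,0],"twist":0},{"hand":-1,"offset":[-0.0071,-0.029,0.05],"twist":0},{"hand":-1,"offset":[-0.0071,-0.029,0.1],"twist":0},{"hand":-1,"offset":[-0.02,-0.07,0.11],"twist":0},{"hand":-1,"offset":[-0.03,-0.11,0.11],"twist":0},{"hand":-1,"offset":[-0.04,-0.15,0.11],"twist":0},{"hand":-1,"offset":[-0.05,-0.19,0.11],"twist":0},{"hand":-1,"offset":[-0.1,-0.19,0.11],"twist":0},{"hand":-1,"offset":[-0.1,-0.19,0.11],"twist":0},{"hand":-1,"offset":[-0.1,-0.19,0.11],"twist":0}]}}

```text
time: 10.65
tool_pos: [0.4813, -0.2677, 0.2445]
ee_rot: [[0.971, -0.24, 0.0], [-0.24, -0.971, 0.0], [0.0, -0.0, -1.0]]
wrist_force: [-0.1, -0.4, 0.4]
finger_gap: -0.001
grip_force: 0.0
```

```bash
python3 pin.py
python3 - <<'E'
from h import *
a=cv2.imread("pics/side_pin.png")[:,:,::-1];b,_=capture("top")
hsv=cv2.cvtColor(b[200:310,260:400],cv2.COLOR_RGB2HSV)
m=((hsv[...,0]<8)|(hsv[...,0]>172))&(hsv[...,1]>170)&(hsv[...,2]>90)
k,l,st,ce=cv2.connectedComponentsWithStats(m.astype(np.uint8))
print([(st[i],ce[i]+[260,200]) for i in range(1,k) if st[i][4]>10])
b=cv2.resize(b[205:305,265:400],None,fx=2.9,fy=2.9,interpolation=cv2.INTER_CUBIC)
o=np.zeros((525,790,3),np.uint8);o[:a.shape[0],:a.shape[1]]=a;o[:b.shape[0],395:395+b.shape[1]]=b
cv2.imwrite("pics/f.png",o[:,:,::-1])
E
```

```text
tcp [-0.02157166 -0.34620996] handle [ 0.03043594 -0.11895325] [ 74  83  10  18 149] F tower [ 0.03394179 -0.36347811] 0.43937371616468207
[]
```

View pics/f.png

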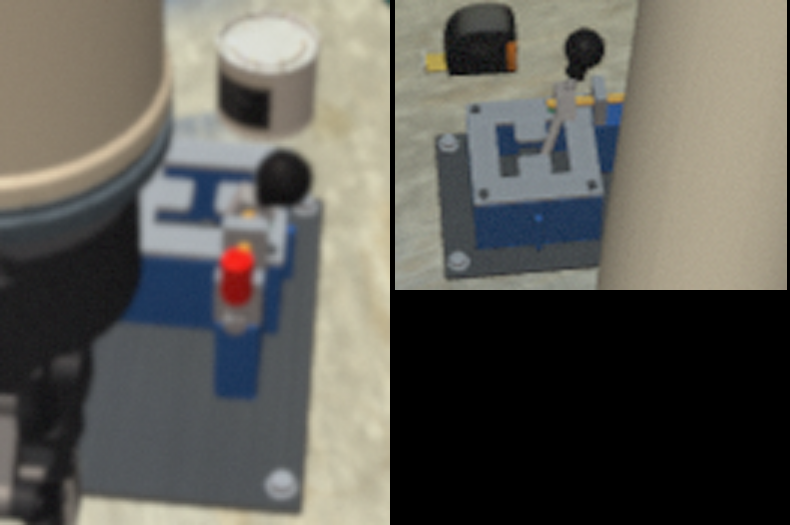

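The handle is at about -0.119 m in the tower frame, so the travel is about 31–32 mm. The top view shows the pin's brass nose coming out on the left of the lever block, at crop pixel (550,103). The bystanders in view have not moved.

```bash
python3 -c "
from bench import *
print(hand_in())"
```

```text
the job is handed in; nothing more can be done
None
```

The lever is fully forward in the right-hand (green-dot) gear, the locking pin is pushed home through the lever's hole to its stop (about 31–32 mm travel by camera), and the job is handed in; no result came back.

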